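# Release the latched mode key

### The arm

A 6-joint arm with a two-finger parallel gripper is mounted at the origin on a cart in front of the work surface, level with it; the furniture and walls round the work are solid. World frame = base frame: x ahead of the robot, y to its left, z up, the work surface at z = 0. Lengths are in m, angles in rad, forces in N, time in s.
With the tool pointing down it reaches from about 0.425 to 0.925 m from the base axis. Payload 12.5 kg.
Tool frame: the origin (TCP) lies on the mounting face of the last link; the fingertips stand 173 mm ahead of it and the grasp point (between the pads) lies 155 mm ahead of it (bot.tcp_to_tips is the distance from the TCP to the fingertips, in m); z points along the fingers, y is the direction in which the jaws open and shut (so a half turn about z gives the same grasp; the last joint's range is limited). The gripper opens to 85 mm and grips with 20 to 120 N. Pads are 22 mm wide; open, the fingers measure 114 mm over their backs; the gripper's body (76 mm by 85 mm) begins 54 mm behind the grasp point. The pads swing forward as they close: fully open they stand 13 mm farther back than shut.
Start: joints at [1.135, 0.491, 1.559, -0, 1.092, -0.106], TCP at [0.202, 0.591, 0.405] pointing down, gripper open.
Joint ranges: [-3.1, 3.1], [-0.84, 2.19], [0.05, 2.79], [-1.13, 4.28], [0.06, 2.93], [-2.69, 2.69]. Speed limits (rad/s): [2.22, 2.22, 2.79, 3.14, 3.14, 3.14].

### API

Orientations are given as a unit quaternion [w, x, y, z].
In Python, from rig import sensors, vision, bot gives the robot as it stands.
- The arm moves only by the tool move_arm, never from a script. Its argument "rows" is a list of rows, each a list of 4 numbers: the shift along the world's x, y, z in units of 25 mm (1.0 is 25 mm), then the turn about the world's z in units of 6 degrees (1.0 is 6 degrees). In form: [[dx, dy, dz, yaw], ...]. A call has exactly 5 rows; each row is the pose to reach, as a shift and turn from the pose measured when the call began; what a row does not reach only later rows make up. A row lasts 1/12 s, in which the tool goes at most 41.7 mm and 7.16 degrees, less where a joint would pass 70% of its speed; a pose out of reach is approached as far as the arm can. A call with a gripper value outside its range is refused whole. "hand" is the opening, from 0 (shut) to 1 (fully open), set as the call begins (left out, the last holds). The fingers move at their own pace and stop on an object; "newtons" is the grip in N (left out, the last holds). Time passes only in rows, so rows that repeat a pose let the fingers close, or fill a call up. It gives the time, the measured TCP pose, the force and the opening at its end, in the units of the state.
- sensors.observe(): the state, without advancing time (a new reading comes with each control period).
- vision.get_image(name): name is "side" or "top" or "wrist"; returns the picture (400x640x3 uint8, red, green, blue); there is no depth.
- vision.camera_info(name): a dict with "fovy" (degrees; the focal length in pixels is half the picture's height over the tangent of half this angle, whatever the lens; pixels are square), "cx", "cy" (the principal point, pixels), "k1" (the pictures are not rectified: a ray, as slopes to the right and down, at radius r is drawn at 1 + k1 r^2 times it, then the intrinsics apply), "R" (3x3) and "t" (3): a world point X has camera coordinates R X + t; the wrist camera has in their place "mount" (4x4, takes a point from camera to tool coordinates, whose origin is the TCP and whose axes are the flange's). Camera axes: x right, y down, z forward; pixel columns grow to the right and rows downward; lengths in m; the calibration is good to about 2 mm. A picture is of the moment at which its call begins: read the wrist's pose just before it. camera_info takes no time and is no camera call.
- bot.sign_off(): hands the job in, once; it reports no verdict.
The state is a dict: "t": time; "joint_pos": joint angles; "qvel": joint speeds; "tau": joint torques, N m; "tcp_pos": TCP position; "eef_rot": TCP orientation; "wrist_force": force on the tool from outside, world axes, zero at the start; "ft_torque": the same for the moment, N m; "gripper_width": opening from 0.0 (shut) to 1.0 (fully open).
Only numpy, scipy, OpenCV 4.12 (cv2) and the standard library are available. Lean on these libraries where they do the work, as an engineer would, in place of code of your own. Each camera call takes 0.05 s, during which the arm holds its last target. There are 200 camera calls.

### The job

One of the four identical keys on the grey mode-key station is still latched down. With closed fingertips tap each key lightly, one at a time from left to right, without pressing any of them home or releasing the latch yet, and lift off; then press the latched key down firmly and let go, so that it springs up and all four keys stand level. Do not pick up or push aside the parts lying around the station.

Things in the scene. Friction and masses are not known exactly. Their poses are not given: they have to be found in the camera images.
- key_station: The mode-key station: a grey metal box, 84 mm deep (x) by 208 mm wide (y), its flat aluminium face 55 mm above the bench, screwed to the bench. Origin at the centre of its underside; x points away from the robot's side, y to the left along the row of keys, z up. It stands at a different place and yaw each time.
- key_1_top (a point): Centre of the top face of the leftmost key (seen from the robot). All four keys are identical grey caps 31 mm (x) by 29 mm (y), flat on top, that slide straight down only. They stand at station x = 0, y = +69, +23, -23, -69 mm (pitch 46 mm, gaps 17 mm).
- key_2_top (a point): Centre of the top face of the second from the left key (seen from the robot). A free key's top is 20 mm above the aluminium face, 75 mm above the bench. Any free key starts to move at about 2 N, takes 0.8 N more per mm (4.4 N at 3 mm), springs back when let go, and counts as pressed home from 8 mm (8.4 N).
- key_3_top (a point): Centre of the top face of the third from the left key (seen from the robot). One key, any of the four, is latched 6 mm down (top 14 mm above the face). It stays put under a tap of up to about 6 N and yields above about 7 N.
- key_4_top (a point): Centre of the top face of the rightmost key (seen from the robot). The latched key comes free when pushed 3 to 4 mm below its latched height (about 10 N) and then rises with the fingertip to the level of the others; its travel ends 6 mm below the latched height (about 12 N).
- block: Loose bystander: drilled metal block 48 x 48 x 16 mm lying on the bench behind the station. Origin at the centre of its underside.
- punch: Loose bystander: dark centre punch, 10 mm thick, 101 mm long, lying on the bench behind the station. Origin at the centre of its underside.
- gauge: Loose bystander: plug gauge, 18 mm thick, 102 mm long, lying on the bench by the right-hand end of the station. Origin at the centre of its underside.

How it is judged:
By the outcome, as a careful person would: the job done as asked, in the order asked, and still so for the second after the job is handed in, with the robot touching nothing.
It also fails if it takes over 48 s, if anything falls off the work surface, if the arm or the gripper's body presses on something with over 40 N, if the wrist force passes 120 N, or if a joint passes its speed limit or range.

## Working session

There is one attempt and no reset: what is moved stays moved. The work goes in short steps, Python scripts to look and compute and a tool call to move; the robot and the scene stay as the last step left them, time stands still between calls to the robot, and variables do not carry over. Pictures are saved under pics/ and viewed, about 8 in all and at most 12, crops included, and the job is handed in when it is done.

Besides the shell and the picture viewer there is one more tool, called after "Call:" as a command line: name --pt "numbers of a row" for each row, then --argument value for the rest. move_arm: Moves the arm, as the interface text tells. Its arguments: {"type":"object","properties":{"rows":{"type":"array","items":{"type":"array","items":{"type":"number"}}},"hand":{"type":"number"},"newtons":{"type":"number"}},"required":["rows"]}

```bash
mkdir -p pics; python3 - <<'E'
from rig import sensors, vision, bot
import cv2
s=sensors.observe();print({k:(s[k]) for k in s});print(bot.tcp_to_tips)
for n in("top","side"):
    cv2.imwrite(f"pics/{n}0.png",vision.get_image(n)[:,:,::-1]);print(n,vision.camera_info(n))
print(vision.camera_info("wrist"))
E
```

```text
{'t': 0.0, 'joint_pos': array([ 1.13539117e+00,  4.91570714e-01,  1.55947252e+00, -7.27063991e-07,
        1.09166829e+00, -1.05581802e-01]), 'qvel': array([ 0.00137318, -0.00091014,  0.00049293, -0.00055569,  0.00072442,
       -0.00115094]), 'tau': array([-3.95773877e-04, -6.18466544e+01, -2.61591196e+01, -1.11709671e-04,
        4.08971653e-03, -3.42436590e-05]), 'tcp_pos': array([0.20237527, 0.59129109, 0.40411275]), 'eef_rot': array([-1.49174699e-04,  1.64165017e-01,  9.86432732e-01, -5.39181533e-04]), 'wrist_force': array([-0.52269195,  0.08887118,  0.08945998]), 'ft_torque': array([ 0.02803891,  0.00884639, -0.07997564]), 'gripper_width': 0.9984568717460013}
0.1734
top {'fovy': 42.55339455631891, 'cx': 313.5636341970348, 'cy': 204.05713294750024, 'k1': -0.17019502245011575, 'R': array([[-0.00565533, -0.99979632, -0.0193738 ],
       [-0.98489866,  0.00892151, -0.1729018 ],
       [ 0.17303943,  0.01810341, -0.98474851]]), 't': array([-0.35028744,  0.52289103,  0.86357906])}
side {'fovy': 57.508309010044144, 'cx': 322.5140768481789, 'cy': 199.66042965223554, 'k1': -0.05054971929245863, 'R': array([[-0.99742434,  0.06789279, -0.02313567],
       [ 0.04907952,  0.4107992 , -0.91040388],
       [-0.05230575, -0.90919447, -0.41307326]]), 't': array([0.51679526, 0.19696348, 0.59216416])}
{'fovy': 66.01348596320713, 'cx': 324.0568743717081, 'cy': 200.89381742917223, 'k1': 0.0010352188944260253, 'mount': array([[-4.14902296e-04, -9.64459737e-01, -2.64229527e-01,
         6.59232152e-02],
       [ 9.99999889e-01, -3.41293687e-04, -3.24483912e-04,
         4.42547022e-04],
       [ 2.22771799e-04, -2.64229632e-01,  9.64459772e-01,
         3.03408373e-02],
       [ 0.00000000e+00,  0.00000000e+00,  0.00000000e+00,
         1.00000000e+00]])}
```

View pics/top0.png

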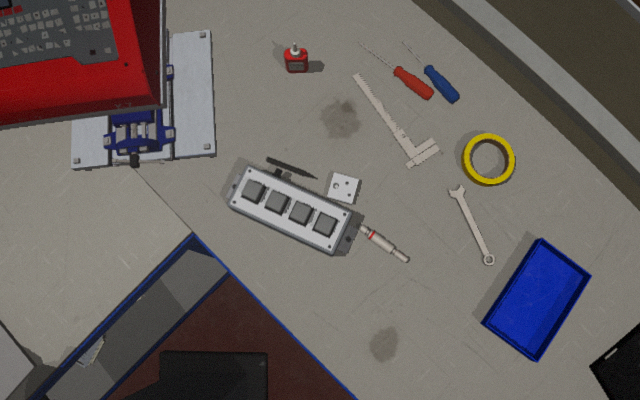

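View pics/side0.png

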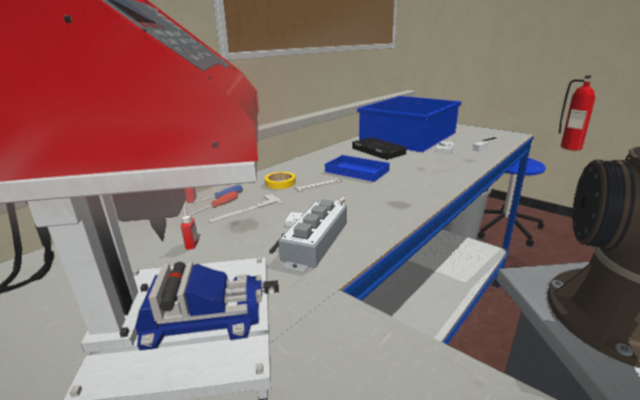

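The top view shows the station with keys at about (253,191), (277,202), (301,213) and (325,224). The punch and block lie behind it, and the gauge is at its right end. I'll zoom in for precise corners.

```bash
cat > h.py <<'E'
import numpy as np, cv2
from rig import sensors, vision, bot
from scipy.spatial.transform import Rotation as Ro
def cam(n,s=None):
    c=vision.camera_info(n); f=200/np.tan(np.radians(c["fovy"])/2)
    if "R" in c: R,t=np.array(c["R"]),np.array(c["t"])
    else:
        m=np.array(c["mount"]);q=s["eef_rot"];A=Ro.from_quat([q[1],q[2],q[3],q[0]]).as_matrix()
        Rw=A@m[:3,:3];o=A@m[:3,3]+s["tcp_pos"];R=Rw.T;t=-R@o
    return dict(f=f,cx=c["cx"],cy=c["cy"],k=c["k1"],R=R,t=t)
def proj(c,X):
    p=np.atleast_2d(X)@c["R"].T+c["t"];u=p[:,:2]/p[:,2:];u=u*(1+c["k"]*(u**2).sum(1,keepdims=True))
    return u*c["f"]+[c["cx"],c["cy"]]
def onplane(c,px,z):
    d=(np.atleast_2d(px)-[c["cx"],c["cy"]])/c["f"];u=d.copy()
    for _ in range(20):u=d/(1+c["k"]*(u**2).sum(1,keepdims=True))
    r=np.c_[u,np.ones(len(u))]@c["R"];o=-c["R"].T@c["t"]
    return o+r*((z-o[2])/r[:,2])[:,None]
E
python3 - <<'E'
from h import *
c=cam("top");P=onplane(c,[(253,191),(277,202),(301,213),(325,224)],.073);print(P)
d=P[0]-P[3];print(np.linalg.norm(d),np.degrees(np.arctan2(-d[0],d[1])))
im=cv2.imread("pics/top0.png");cv2.imwrite("pics/top0z.png",cv2.resize(im[150:270,220:380],None,fx=5,fy=5,interpolation=cv2.INTER_CUBIC))
E
```

```text
[[ 0.53860324 -0.25072674  0.073     ]
 [ 0.51901217 -0.29226295  0.073     ]
 [ 0.49965342 -0.33325795  0.073     ]
 [ 0.48047109 -0.37383131  0.073     ]]
0.1361399389311615 -25.277504136498376
```

View pics/top0z.png

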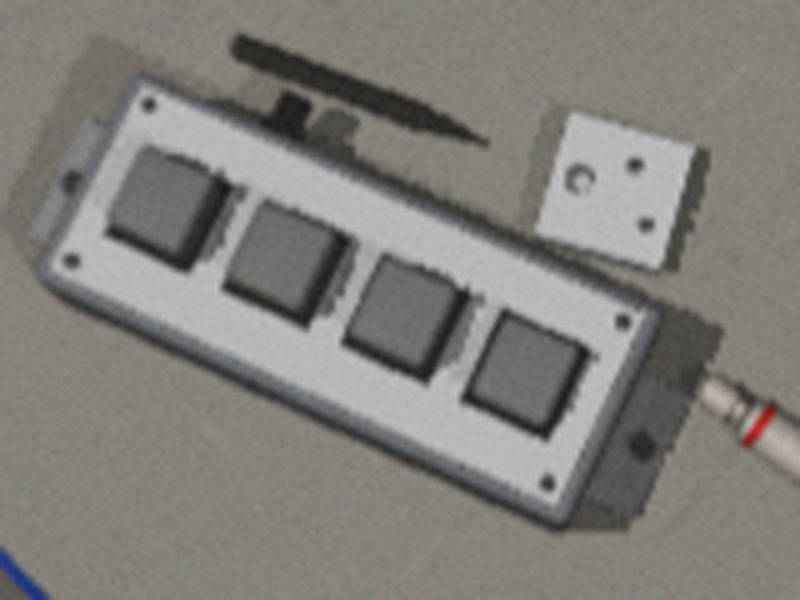

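Key 4 seems to sit lower, since its shadow is shorter and it has less side wall; taps will confirm that. Next I'll compute the station pose and the clearance to the red machine.

```bash
python3 - <<'E'
from h import *
c=cam("top");s=cam("side")
z=np.array([(148,104),(622,321),(548,483),(71,260)])
S=onplane(c,z/5+[219.6,149.6],.055);print("screws",S.round(4),S.mean(0))
yv=(S[0]-S[1]+S[3]-S[2])/2;yaw=np.arctan2(-yv[0],yv[1]);print(np.degrees(yaw),np.linalg.norm(yv))
O=S.mean(0)
for nm,zz in(("free",.075),("lat",.069)):
    K=np.array([[O[0]-np.sin(yaw)*y,O[1]+np.cos(yaw)*y,zz] for y in(.069,.023,-.023,-.069)])
    print(nm,K.round(4).tolist(),(proj(c,K)).round(1).tolist(),proj(s,K).round(1).tolist())
print("cams",-c["R"].T@c["t"],-s["R"].T@s["t"])
print("plate",onplane(c,[(72,168),(215,155)],.0).round(3))
for h in(.1,.2,.3,.4,.5): 
    P=onplane(c,[(163,106),(0,128)],h);print(h,P.round(3).tolist(),proj(s,P).round(0).tolist())
q=sensors.observe();w=cam("wrist",q)
im=cv2.imread("pics/side0.png");cv2.imwrite("pics/side0z.png",cv2.resize(im[190:270,265:365],None,fx=7,fy=7,interpolation=cv2.INTER_CUBIC))
E
```

```text
screws [[ 0.5795 -0.2408  0.055 ]
 [ 0.5004 -0.407   0.055 ]
 [ 0.4444 -0.3808  0.055 ]
 [ 0.5237 -0.2146  0.055 ]] [ 0.51201928 -0.31078764  0.055     ]
-25.475847894437983 0.18403637235437284
free [[0.5417, -0.2485, 0.075], [0.5219, -0.29, 0.075], [0.5021, -0.3316, 0.075], [0.4823, -0.3731, 0.075]] [[251.6, 189.0], [275.6, 200.1], [299.9, 211.4], [324.5, 222.7]] [[302.3, 225.2], [311.0, 215.7], [318.9, 207.1], [326.1, 199.3]]
lat [[0.5417, -0.2485, 0.069], [0.5219, -0.29, 0.069], [0.5021, -0.3316, 0.069], [0.4823, -0.3731, 0.069]] [[252.1, 189.7], [275.9, 200.8], [300.1, 211.9], [324.5, 223.2]] [[302.4, 227.7], [311.1, 218.2], [319.0, 209.5], [326.2, 201.6]]
cams [ 0.36358046 -0.3705148   0.93403059] [0.53677089 0.42239327 0.4358799 ]
plate [[ 0.604  0.123  0.   ]
 [ 0.624 -0.166  0.   ]]
0.1 [[0.687, -0.092, 0.1], [0.66, 0.23, 0.1]] [[215.0, 261.0], [177.0, 465.0]]
0.2 [[0.649, -0.125, 0.2], [0.624, 0.158, 0.2]] [[234.0, 197.0], [215.0, 319.0]]
0.3 [[0.61, -0.159, 0.3], [0.589, 0.086, 0.3]] [[254.0, 130.0], [250.0, 188.0]]
0.4 [[0.571, -0.192, 0.4], [0.553, 0.014, 0.4]] [[275.0, 62.0], [282.0, 73.0]]
0.5 [[0.532, -0.225, 0.5], [0.518, -0.058, 0.5]] [[297.0, -7.0], [309.0, -23.0]]
```

View pics/side0z.png

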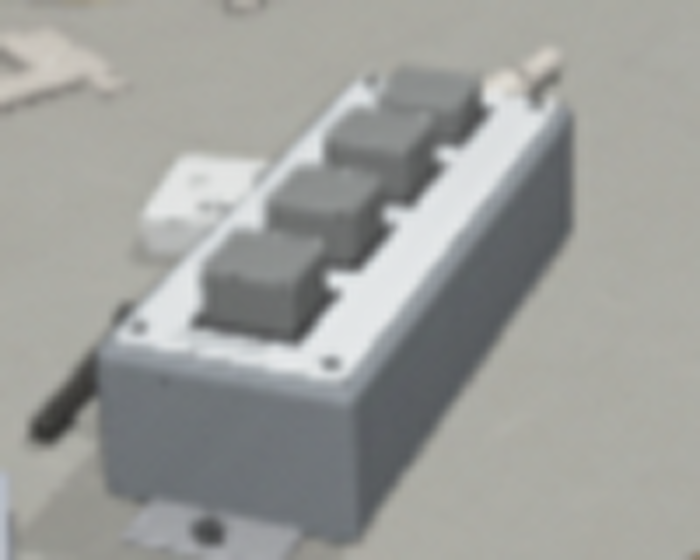

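Call:
move_arm --pt "0.4 -1.2 0 0" --pt "0.9 -2.7 0 0" --pt "1.4 -4.1 0 0" --pt "1.9 -5.6 0 0" --pt "2.4 -7.1 0 0" --hand 0 --newtons 20

```text
t: 0.52
tcp_pos: [0.2624, 0.4121, 0.4039]
eef_rot: [-0.0, 0.164, 0.986, -0.001]
wrist_force: [0.5, 0.3, -0.0]
gripper_width: 0.3
```

Call:
move_arm --pt "0.7 -1.2 0 -0.2" --pt "1.4 -2.4 0 -0.5" --pt "2.1 -3.7 0 -0.7" --pt "2.8 -4.9 0 -0.9" --pt "3.5 -6.1 0 -1.1"

```text
t: 0.93
tcp_pos: [0.3503, 0.258, 0.4039]
eef_rot: [-0.0, 0.221, 0.975, -0.001]
wrist_force: [0.6, 0.8, -0.6]
gripper_width: -0.001
```

Call:
move_arm --pt "0.6 -1.3 0 0" --pt "1.3 -2.6 0 0" --pt "1.9 -3.8 0 0" --pt "2.6 -5.1 0 0" --pt "3.2 -6.4 0 0"

```text
t: 1.35
tcp_pos: [0.4309, 0.0962, 0.4039]
eef_rot: [-0.0, 0.221, 0.975, -0.001]
wrist_force: [0.2, 1.1, -0.3]
gripper_width: -0.002
```

Call:
move_arm --pt "0.1 -1.4 0 0" --pt "0.2 -2.9 0 0" --pt "0.2 -4.3 0 0" --pt "0.3 -5.8 0 0" --pt "0.4 -7.2 0 0"

```text
t: 1.77
tcp_pos: [0.4405, -0.0857, 0.4038]
eef_rot: [-0.0, 0.221, 0.975, -0.001]
wrist_force: [1.3, 1.0, 1.0]
gripper_width: -0.0
```

Call:
move_arm --pt "0.1 -1.3 0 0" --pt "0.2 -2.6 0 0" --pt "0.2 -3.8 0 0" --pt "0.3 -5.1 0 0" --pt "0.4 -6.4 0 0"

```text
t: 2.18
tcp_pos: [0.4501, -0.2473, 0.4037]
eef_rot: [-0.001, 0.221, 0.975, -0.001]
wrist_force: [0.7, -0.5, 0.8]
gripper_width: -0.003
```

```bash
python3 - <<'E'
from h import *
q=sensors.observe();print(q["tcp_pos"],q["eef_rot"],q["wrist_force"])
im=vision.get_image("wrist")[:,:,::-1];cv2.imwrite("pics/w1.png",im)
w=cam("wrist",q)
O=np.array([.5120,-.3108]);yaw=np.radians(-25.5)
K=np.array([[O[0]-np.sin(yaw)*y,O[1]+np.cos(yaw)*y,.075] for y in(.069,.023,-.023,-.069)])
print(proj(w,K).round(1))
E
```

```text
[ 0.4501448  -0.24732491  0.40368983] [-5.28441709e-04  2.21014081e-01  9.75270285e-01 -6.06215925e-04] [ 0.72637839 -0.48835214  0.77041195]
[[360.2 262.3]
 [316.9 262.3]
 [273.7 262.3]
 [230.4 262.3]]
```

View pics/w1.png

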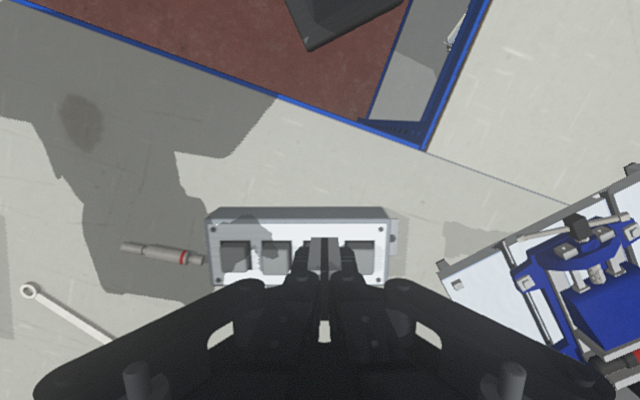

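```bash
python3 - <<'E'
import cv2
im=cv2.imread("pics/w1.png");cv2.imwrite("pics/w1z.png",cv2.resize(im[195:295,200:400],None,fx=4,fy=4,interpolation=cv2.INTER_CUBIC))
E
```

```text
(no output)
```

View pics/w1z.png

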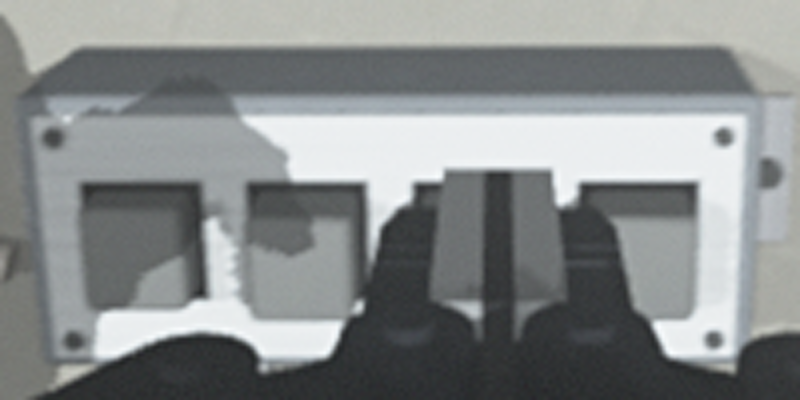

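The zoom shows key 4, leftmost in this view, with its lower edge at row 306 against 318 for the others. That means it is the latched one. The key positions match the prediction to about 1–2 mm, so I'm moving to hover over key 1.

Call:
move_arm --pt "0.8 0 -1.0 0" --pt "1.6 0 -2.0 0" --pt "2.4 0 -3.1 0" --pt "3.1 0 -4.2 0" --pt "3.64 0 -5.0 0"

```text
t: 2.65
tcp_pos: [0.5427, -0.2515, 0.2759]
eef_rot: [-0.001, 0.222, 0.975, -0.001]
wrist_force: [0.3, -0.9, 0.4]
gripper_width: 0.004
```

Call:
move_arm --pt "0 0 -0.1 0" --pt "0 0 -0.2 0" --pt "0 0 -0.3 0" --pt "0 0 -0.4 0" --pt "0 0 -0.4 0"

```text
t: 3.07
tcp_pos: [0.5423, -0.2516, 0.2668]
eef_rot: [-0.0, 0.222, 0.975, -0.001]
wrist_force: [0.4, -0.2, -0.9]
gripper_width: -0.001
```

```bash
python3 - <<'E'
from h import *
q=sensors.observe();print(q["tcp_pos"],q["wrist_force"],q["tcp_pos"][2]-.1734)
cv2.imwrite("pics/top1.png",cv2.resize(vision.get_image("top")[140:270,200:380,::-1],None,fx=3,fy=3))
w=vision.get_image("wrist")[:,:,::-1];cv2.imwrite("pics/w2.png",w)
E
```

```text
[ 0.54226296 -0.25156201  0.26682855] [ 0.39834022 -0.15161496 -0.86889242] 0.09342855217703239
```

View pics/w2.png

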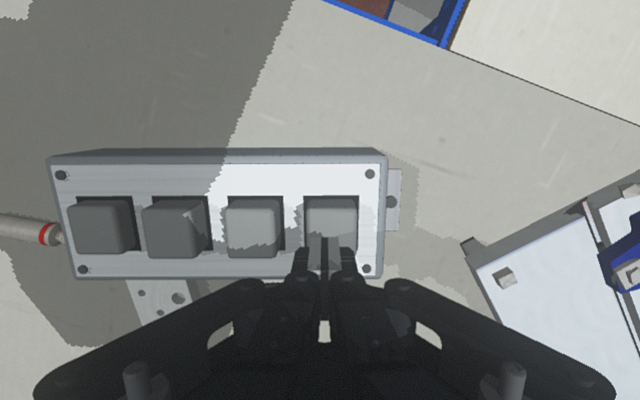

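```bash
python3 - <<'E'
from h import *
from scipy.optimize import least_squares
q=sensors.observe();w=cam("wrist",q)
px=np.array([(61,175),(370,174),(83,269),(365,268),(252.5,230),(174,230)])
L=np.array([(-.031,-.092,.055),(-.031,.092,.055),(.031,-.092,.055),(.031,.092,.055),(0,.023,.075),(0,-.023,.075)])
def W(p,L):
    c,s=np.cos(p[2]),np.sin(p[2]);return np.c_[p[0]+c*L[:,0]-s*L[:,1],p[1]+s*L[:,0]+c*L[:,1],L[:,2]+p[3]]
for fixz in(0,1):
    f=lambda p:(proj(w,W(np.r_[p[:3],0 if fixz else p[3]],L))-px).ravel()
    r=least_squares(f,[.511,-.309,-.445,0],x_scale=[.01,.01,.1,.01]);p=r.x.copy();p[3]=0 if fixz else p[3]
    print(p.round(4),np.degrees(p[2]),f(r.x).reshape(-1,2).round(1).tolist())
K=W(p,np.array([(0,y,.075) for y in(.069,.023,-.023,-.069)]));print(K.round(4),((K-q["tcp_pos"])/.025).round(2),proj(w,K).round(0).tolist())
E
```

```text
[ 0.5124 -0.3084 -0.4456 -0.0006] -25.53220833229998 [[2.6, -2.1], [0.5, -1.6], [2.1, -2.3], [2.0, -1.5], [-1.6, 3.3], [-4.8, 3.4]]
[ 0.5124 -0.3082 -0.4454  0.    ] -25.519029158923672 [[2.1, -2.2], [1.0, -1.8], [1.7, -2.1], [2.4, -1.3], [-1.5, 3.4], [-4.9, 3.5]]
[[ 0.5421 -0.2459  0.075 ]
 [ 0.5223 -0.2874  0.075 ]
 [ 0.5024 -0.3289  0.075 ]
 [ 0.4826 -0.3704  0.075 ]] [[-0.01  0.23 -7.68]
 [-0.81 -1.43 -7.68]
 [-1.6  -3.09 -7.68]
 [-2.39 -4.75 -7.68]] [[333.0, 233.0], [251.0, 233.0], [169.0, 233.0], [87.0, 234.0]]
```

Call:
move_arm --pt "0 0.1 -0.1 0" --pt "-0.02 0.24 -0.2 0" --pt "-0.04 0.24 -0.3 0" --pt "-0.04 0.24 -0.4 0" --pt "-0.04 0.24 -0.4 0"

```text
t: 3.58
tcp_pos: [0.5414, -0.2455, 0.2564]
eef_rot: [-0.0, 0.222, 0.975, -0.001]
wrist_force: [-0.1, 0.5, -0.4]
gripper_width: -0.001
```

Call:
move_arm --pt "0 0 -0.04 0" --pt "0 0 -0.08 0" --pt "0 0 -0.12 0" --pt "0 0 -0.16 0" --pt "0 0 -0.16 0"

```text
t: 4.0
tcp_pos: [0.5413, -0.2455, 0.2522]
eef_rot: [-0.001, 0.222, 0.975, -0.001]
wrist_force: [0.3, 0.0, -0.1]
gripper_width: -0.003
```

Call:
move_arm --pt "0 0 -0.06 0" --pt "0 0 -0.12 0" --pt "0 0 -0.18 0" --pt "0 0 -0.22 0" --pt "0 0 -0.22 0"

```text
t: 4.42
tcp_pos: [0.5414, -0.2455, 0.2467]
eef_rot: [-0.001, 0.222, 0.975, -0.001]
wrist_force: [-0.8, -0.5, 2.8]
gripper_width: -0.006
```

Call:
move_arm --pt "0 0 -0.04 0" --pt "0 0 -0.04 0" --pt "0 0 0.1 0" --pt "0 0 0.4 0" --pt "0 0 0.7 0"

```text
t: 4.83
tcp_pos: [0.5414, -0.2455, 0.2646]
eef_rot: [-0.001, 0.222, 0.975, -0.001]
wrist_force: [0.3, -0.1, 0.1]
gripper_width: 0.002
```

Call:
move_arm --pt "-0.2 -0.4 0 0" --pt "-0.4 -0.8 0 0" --pt "-0.6 -1.2 0 0" --pt "-0.8 -1.66 0 0" --pt "-0.8 -1.66 0 0"

```text
t: 5.25
tcp_pos: [0.5202, -0.2894, 0.2644]
eef_rot: [-0.001, 0.223, 0.975, -0.001]
wrist_force: [0.5, -0.6, 0.1]
gripper_width: -0.003
```

Call:
move_arm --pt "0.05 0.1 -0.15 0" --pt "0.05 0.1 -0.3 0" --pt "0.05 0.1 -0.4 0" --pt "0.05 0.1 -0.5 0" --pt "0.05 0.1 -0.5 0"

```text
t: 5.67
tcp_pos: [0.5216, -0.2865, 0.2511]
eef_rot: [-0.001, 0.223, 0.975, -0.001]
wrist_force: [-1.0, -0.4, 0.0]
gripper_width: 0.003
```

Call:
move_arm --pt "0 0 -0.04 0" --pt "0 0 -0.08 0" --pt "0 0 -0.12 0" --pt "0 0 -0.16 0" --pt "0 0 -0.16 0"

```text
t: 6.08
tcp_pos: [0.5216, -0.2864, 0.2472]
eef_rot: [-0.001, 0.223, 0.975, -0.001]
wrist_force: [0.3, 2.1, 2.4]
gripper_width: 0.001
```

Call:
move_arm --pt "0 0 -0.05 0" --pt "0 0 -0.05 0" --pt "0 0 0.1 0" --pt "0 0 0.4 0" --pt "0 0 0.7 0"

```text
t: 6.5
tcp_pos: [0.5216, -0.2865, 0.2652]
eef_rot: [-0.002, 0.223, 0.975, -0.001]
wrist_force: [-0.6, 0.7, -0.3]
gripper_width: 0.0
```

Call:
move_arm --pt "-0.2 -0.4 0 0" --pt "-0.4 -0.8 0 0" --pt "-0.6 -1.3 0 0" --pt "-0.78 -1.66 0 0" --pt "-0.78 -1.66 0 0"

```text
t: 6.92
tcp_pos: [0.501, -0.3303, 0.2649]
eef_rot: [-0.002, 0.224, 0.975, -0.001]
wrist_force: [0.3, 1.0, 0.4]
gripper_width: -0.0
```

Call:
move_arm --pt "0 0.1 -0.15 0" --pt "0 0.1 -0.3 0" --pt "0 0.1 -0.4 0" --pt "0 0.1 -0.5 0" --pt "0 0.1 -0.5 0"

```text
t: 7.33
tcp_pos: [0.5011, -0.3274, 0.2516]
eef_rot: [-0.002, 0.224, 0.975, -0.001]
wrist_force: [0.2, -0.0, -0.8]
gripper_width: -0.001
```

Target for key 3 is (.5016, -.3285), so this is good to 1 mm.

Call:
move_arm --pt "0.02 -0.04 -0.05 0" --pt "0.02 -0.04 -0.1 0" --pt "0.02 -0.04 -0.14 0" --pt "0.02 -0.04 -0.18 0" --pt "0.02 -0.04 -0.18 0"

```text
t: 7.75
tcp_pos: [0.5017, -0.3283, 0.2472]
eef_rot: [-0.002, 0.223, 0.975, -0.001]
wrist_force: [-0.6, 1.0, 2.9]
gripper_width: 0.001
```

Call:
move_arm --pt "0 0 -0.05 0" --pt "0 0 -0.05 0" --pt "0 0 0.1 0" --pt "0 0 0.4 0" --pt "0 0 0.7 0"

```text
t: 8.17
tcp_pos: [0.5016, -0.3283, 0.2652]
eef_rot: [-0.002, 0.223, 0.975, -0.001]
wrist_force: [-0.3, -0.1, 0.2]
gripper_width: 0.002
```

Call:
move_arm --pt "-0.2 -0.4 0 0" --pt "-0.4 -0.8 0 0" --pt "-0.6 -1.3 0 0" --pt "-0.78 -1.62 0 0" --pt "-0.78 -1.62 0 0"

```text
t: 8.58
tcp_pos: [0.4809, -0.371, 0.2649]
eef_rot: [-0.002, 0.225, 0.974, -0.001]
wrist_force: [0.2, -0.2, -0.0]
gripper_width: -0.001
```

Call:
move_arm --pt "0 0.06 -0.15 0" --pt "0 0.06 -0.3 0" --pt "0 0.06 -0.4 0" --pt "0 0.06 -0.5 0" --pt "0 0.06 -0.5 0"

```text
t: 9.0
tcp_pos: [0.481, -0.3691, 0.2516]
eef_rot: [-0.003, 0.224, 0.975, -0.0]
wrist_force: [0.2, -0.2, 1.0]
gripper_width: -0.001
```

Call:
move_arm --pt "0.02 -0.02 -0.06 0" --pt "0.02 -0.02 -0.12 0" --pt "0.02 -0.02 -0.18 0" --pt "0.02 -0.02 -0.24 0" --pt "0.02 -0.02 -0.24 0"

```text
t: 9.42
tcp_pos: [0.4815, -0.3695, 0.2453]
eef_rot: [-0.003, 0.224, 0.975, -0.0]
wrist_force: [-0.4, 0.4, -0.6]
gripper_width: -0.002
```

Call:
move_arm --pt "0 0 -0.02 0" --pt "0 0 -0.04 0" --pt "0 0 -0.06 0" --pt "0 0 -0.06 0" --pt "0 0 -0.06 0"

```text
t: 9.83
tcp_pos: [0.4815, -0.3695, 0.2439]
eef_rot: [-0.003, 0.224, 0.975, -0.0]
wrist_force: [-0.0, 0.5, 0.8]
gripper_width: -0.002
```

Call:
move_arm --pt "0 0 -0.01 0" --pt "0 0 -0.02 0" --pt "0 0 -0.03 0" --pt "0 0 -0.03 0" --pt "0 0 -0.03 0"

```text
t: 10.25
tcp_pos: [0.4815, -0.3695, 0.2431]
eef_rot: [-0.003, 0.224, 0.975, -0.0]
wrist_force: [0.1, -0.6, 0.2]
gripper_width: 0.003
```

Call:
move_arm --pt "0 0 -0.01 0" --pt "0 0 -0.02 0" --pt "0 0 -0.03 0" --pt "0 0 -0.03 0" --pt "0 0 -0.03 0"

```text
t: 10.67
tcp_pos: [0.4815, -0.3695, 0.2425]
eef_rot: [-0.003, 0.224, 0.975, -0.0]
wrist_force: [-1.9, 0.6, 4.4]
gripper_width: -0.0
```

Key 4 gave rigid contact 6 mm lower, at 4.4 N, so it is latched and has been tapped without releasing. Lifting off.

Call:
move_arm --pt "0 0 0.1 0" --pt "0 0 0.3 0" --pt "0 0 0.6 0" --pt "0 0 0.9 0" --pt "0 0 0.9 0"

```text
t: 11.08
tcp_pos: [0.4818, -0.3697, 0.2669]
eef_rot: [-0.002, 0.224, 0.975, -0.001]
wrist_force: [0.1, -0.2, 0.4]
gripper_width: 0.003
```

```bash
python3 - <<'E'
from h import *
cv2.imwrite("pics/side1.png",cv2.resize(vision.get_image("side")[180:270,265:365,::-1],None,fx=6,fy=6,interpolation=cv2.INTER_CUBIC))
E
```

```text
(no output)
```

View pics/side1.png

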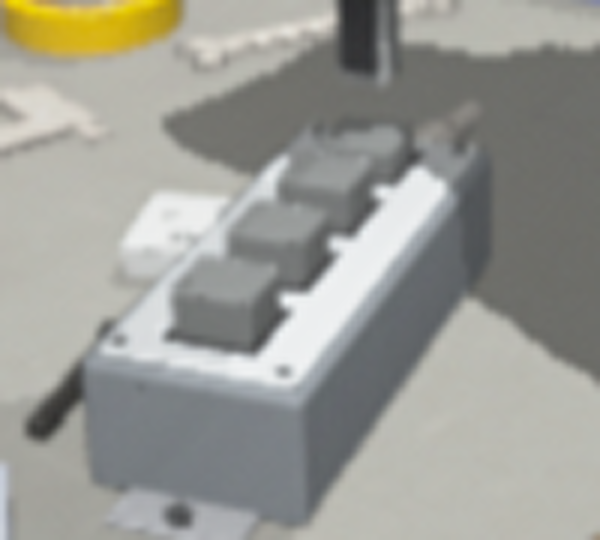

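Key 4 (near (365,145) in the crop) is still down and the fingertip is clear of it. Now the firm press.

Call:
move_arm --pt "0 0 -0.25 0" --pt "0 0 -0.5 0" --pt "0 0 -0.7 0" --pt "0 0 -0.85 0" --pt "0 0 -0.85 0"

```text
t: 11.55
tcp_pos: [0.4815, -0.3695, 0.2435]
eef_rot: [-0.003, 0.224, 0.975, -0.0]
wrist_force: [-0.0, -0.0, -0.0]
gripper_width: -0.0
```

Call:
move_arm --pt "0 0 -0.06 0" --pt "0 0 -0.12 0" --pt "0 0 -0.18 0" --pt "0 0 -0.22 0" --pt "0 0 -0.24 0"

```text
t: 11.97
tcp_pos: [0.4816, -0.3695, 0.2382]
eef_rot: [-0.003, 0.224, 0.975, -0.001]
wrist_force: [-1.4, 1.6, 10.9]
gripper_width: 0.004
```

Call:
move_arm --pt "0 0 -0.03 0" --pt "0 0 -0.03 0" --pt "0 0 0.1 0" --pt "0 0 0.3 0" --pt "0 0 0.5 0"

```text
t: 12.38
tcp_pos: [0.4816, -0.3695, 0.2511]
eef_rot: [-0.003, 0.224, 0.975, -0.001]
wrist_force: [-0.2, 0.1, -0.7]
gripper_width: 0.002
```

Call:
move_arm --pt "0 0 0.5 0" --pt "0 0 1.5 0" --pt "0 0 2.5 0" --pt "0 0 3.5 0" --pt "0 0 3.5 0"

```text
t: 12.8
tcp_pos: [0.482, -0.3698, 0.3433]
eef_rot: [0.0, 0.224, 0.975, -0.002]
wrist_force: [1.0, 0.0, 0.0]
gripper_width: -0.002
```

```bash
python3 - <<'E'
from h import *
a=vision.get_image("side")[180:270,265:365,::-1];b=vision.get_image("top")[150:270,220:380,::-1]
r=lambda i,h:cv2.resize(i,(i.shape[1]*h//i.shape[0],h),interpolation=cv2.INTER_CUBIC)
cv2.imwrite("pics/fin.png",np.hstack([r(a,340),r(b,340)]))
print(sensors.observe()["wrist_force"])
E
```

```text
[-0.33062019  0.17833577 -0.80279275]
```

View pics/fin.png

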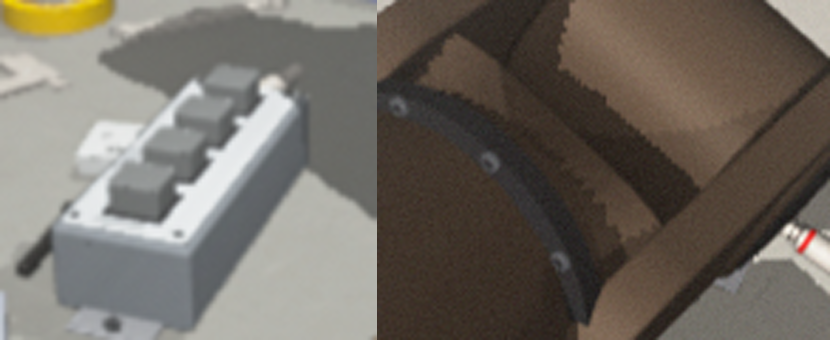

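```bash
python3 -c "
from rig import bot
print(bot.sign_off())"
```

```text
the job is handed in; nothing more can be done
None
```

I tapped all four keys in order and then released the latched one, key 4 (rightmost). All four keys now look level, and I handed the job in at about 13 s of the 48 s allowed.

- **Taps:** Keys 1 to 3 were tapped with closed fingertips and gave springy contact. The readings were 2.4–2.9 N, plus about 1 mm more before lifting, so roughly 2–2.5 mm down. Key 4 gave a stiff contact about 6 mm lower at 4.4 N. The side picture after lifting off showed it still latched.
- **Release:** I pressed key 4 about 5 mm below its latched height, with 10.9 N read shortly before the deepest point, then let go.
- **Last checks:** The final side view shows four evenly stepped key tops, with key 4 raised. The block, punch and gauge look where they were. The fingertips are about 9 cm above the keys and the force reading was within noise.
- **Disagreements:** The arm blocked the top camera at the end, so the level check rests on the side view alone. My position fits disagreed by 1–3 mm, which is well inside the size of the key caps.

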